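# Run the loupe slide up to its stop and clamp it

### The job

Two small bench slides stand side by side, each with a yellow-winged clamp knob on its blue carriage. Take the one that carries the black loupe: push its carriage all the way forward, away from you, against the red end stop, then turn its knob a full quarter turn clockwise (seen from above) to clamp it there, and let go. Leave the other slide, the one with the brown dropper bottle, as it is.

Things in the scene. Friction and masses are not known exactly. Their poses are not given: they have to be found in the camera images.
- loupe_slide (a joint): travel in m of the loupe slide's blue carriage, 0 at the near end, 0.075 against the red stop; the way it runs is the knob wing's x axis turned counter-clockwise (from above) by the knob's angle. About 1 N of friction while loose, about 10 N when clamped; stays where left. The loupe (40 mm across, 40 high) stands 90 mm ahead of the knob on the same carriage.
- loupe_knob (a joint): angle in rad of the loupe slide's clamp knob: 0 loose (wing in line with the travel), growing clockwise seen from above to 1.57 at its end (wing across the travel, clamped). Takes about 0.08 N m, some 0.12 N m over the last 20 degrees where the clamp bites; stays where left.
- loupe_knob_grip (a point): on the axis of that knob, at mid-height of its yellow wing: a bar 46 mm long, 12 thick, 22 high, its top 11 mm above this point. Below the wing a black hub 26 mm across, 9 to 15 mm below this point; carriage top 33 mm below. x along the wing, z up; turns with the knob, travels with the carriage. The loupe's top is 11 mm above this point.
- dropper_knob_tip (a point): end of the yellow wing of the other slide's knob, 23 mm from its axis, at mid-height of the wing. That slide is the same but carries a small brown dropper bottle with a white cap; its carriage and knob are to be left alone.

How it is judged:
By the outcome, as a careful person would: the job done as asked, in the order asked, and still so for the second after the job is handed in, with the robot touching nothing.
It also fails if it takes over 32 s, if anything falls off the work surface, if the arm or the gripper's body presses on something with over 40 N, if the wrist force passes 120 N, or if a joint passes its speed limit or range.

### The arm

A 6-joint arm with a two-finger parallel gripper is mounted at the origin on a cart in front of the work surface, level with it; the furniture and walls round the work are solid. World frame = base frame: x ahead of the robot, y to its left, z up, the work surface at z = 0. Lengths are in m, angles in rad, forces in N, time in s.
With the tool pointing down it reaches from about 0.3 to 0.85 m from the base axis. Payload 4.2 kg.
Tool frame: the origin (TCP) lies on the centre line of the jaws, within the pads' length; the fingertips stand 25 mm ahead of it and the grasp point (between the pads) lies 6 mm ahead of it; z points along the fingers, y is the line along which they close (so a half turn about z gives the same grasp; the last joint's range is limited). The gripper opens to 91 mm and grips with 3 to 60 N. Pads are 32 mm wide; open, the fingers measure 118 mm over their backs; the gripper's body (76 mm by 178 mm) begins 60 mm behind the grasp point.
Start: joints at [1.272, 0.32, 1.565, -0, 1.257, -0.02], TCP at [0.158, 0.553, 0.239] pointing down, gripper open.
Joint ranges: [-3.11, 3.11], [-0.84, 2.01], [0.21, 2.61], [-1.34, 4.49], [0.05, 2.63], [-2.56, 2.56]. Speed limits (rad/s): [2.57, 2.57, 3.14, 3.14, 3.14, 3.14].

### API

Orientations are given as a rotation vector (axis times angle).
In Python, from cell import robot gives the robot as it stands.
- The arm moves only by the tool jog_arm, never from a script. Its argument "targets" is a list of rows, each a list of 2 entries, a list of its own where there are three numbers: the shift along the tool's x, y, z in mm, then the turn, a rotation vector about the tool's x, y, z in degrees. A call has 1 to 8 rows; each row is the pose to reach, as a shift and turn from the pose commanded when the call began, along the tool's axes at that moment; what a row does not reach only later rows make up. A row lasts 1/12 s, in which the tool goes at most 41.7 mm and 7.16 degrees, less where a joint would pass 70% of its speed; a pose out of reach is approached as far as the arm can. A call with a gripper value outside its range is refused whole. "claw" is the finger opening in mm, from 0 to 91.2, set as the call begins (left out, the last holds). The fingers move at their own pace and stop on an object; "newtons" is the grip in N (left out, the last holds). Time passes only in rows, so rows that repeat a pose let the fingers close. It gives the time, the measured TCP pose, the force, the opening and the grip force at its end, in the units of the state.
- robot.get_state(): the state, without advancing time (a new reading comes with each control period).
- robot.get_image(name): name is "scene" or "top"; returns the picture (480x640x3 uint8, red, green, blue); there is no depth.
- robot.camera_model(name): a dict with "mtx" (3x3 intrinsics, pixels), "k1" (the pictures are not rectified: a ray, as slopes to the right and down, at radius r is drawn at 1 + k1 r^2 times it, then the intrinsics apply), "cam_to_world" (4x4, takes a point from camera to world coordinates). Camera axes: x right, y up, looking along -z (the intrinsics and any distortion apply to the point x, -y, -z); pixel columns grow to the right and rows downward; lengths in m; the calibration is good to about 2 mm. A picture is of the moment at which its call begins. camera_model takes no time and is no camera call.
- robot.hand_in(): hands the job in; it is judged then, once.
The state is a dict: "t": time; "joint_positions": joint angles; "qvel": joint speeds; "tau": joint torques, N m; "tcp_pos": TCP position; "ee_rot": TCP orientation; "force": force on the tool from outside, world axes, zero at the start; "ft_torque": the same for the moment, N m; "finger_gap": finger opening in m; "gripper_force": force on a finger pad.
Only numpy, scipy, OpenCV 4.12 (cv2) and the standard library are available. Lean on these libraries where they do the work, as an engineer would, in place of code of your own. Each camera call takes 0.05 s, during which the arm holds its last target. There are 200 camera calls.

## Working session

There is one attempt and no reset: what is moved stays moved. The work goes in short steps, Python scripts to look and compute and a tool call to move; the robot and the scene stay as the last step left them, time stands still between calls to the robot, and variables do not carry over. Pictures are saved under pics/ and viewed, at most 10 in all, crops included, and the job is handed in when it is done.

Besides the shell and the picture viewer there is one more tool, called after ">>>" as a command line: name --argument value ..., lists and objects as JSON in quotes. jog_arm: Moves the arm, as the interface text tells. Its arguments: {"type":"object","properties":{"targets":{"type":"array"},"claw":{"type":"number"},"newtons":{"type":"number"}},"required":["targets"]}

```bash
mkdir -p pics; python3 - <<'E'
from cell import robot
import cv2,numpy as np
for n in("top","scene"):
    cv2.imwrite(f"pics/{n}0.png",robot.get_image(n)[...,::-1]); m=robot.camera_model(n); print(n,np.round(m["mtx"],1).tolist(),m["k1"],np.round(m["cam_to_world"],3).tolist())
print({k:np.round(v,3) for k,v in robot.get_state().items()})
E
```

```text
top [[583.9, 0.0, 318.0], [0.0, 583.9, 241.3], [0.0, 0.0, 1.0]] -0.023049773319547055 [[-0.002, 0.987, -0.16, 0.347], [-1.0, -0.006, -0.023, -0.313], [-0.024, 0.16, 0.987, 0.932], [0.0, 0.0, 0.0, 1.0]]
scene [[456.6, 0.0, 323.0], [0.0, 456.6, 249.2], [0.0, 0.0, 1.0]] -0.018985188282640886 [[0.863, 0.253, -0.438, 0.133], [-0.506, 0.426, -0.75, -0.95], [-0.003, 0.869, 0.496, 0.497], [0.0, 0.0, 0.0, 1.0]]
{'t': np.float64(0.1), 'joint_positions': array([ 1.272,  0.32 ,  1.566,  0.   ,  1.257, -0.02 ]), 'qvel': array([ 0.001, -0.001, -0.002, -0.001,  0.001,  0.001]), 'tau': array([ -0.   , -41.333, -23.251,   0.073,   0.042,  -0.   ]), 'tcp_pos': array([0.158, 0.552, 0.238]), 'ee_rot': array([-4.360e-01, -3.111e+00,  2.000e-03]), 'force': array([ 0.549, -0.422,  0.262]), 'ft_torque': array([-0.002, -0.041, -0.015]), 'gripper_force': np.float64(0.0), 'finger_gap': np.float64(0.091)}
```

View pics/top0.png

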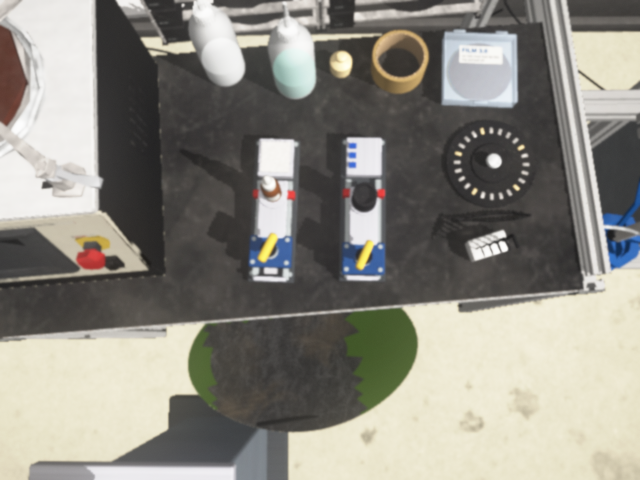

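View pics/scene0.png

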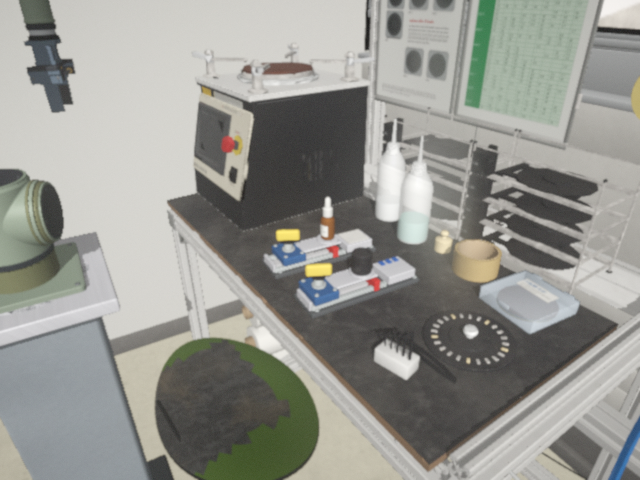

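The top view shows the loupe (black) at (363,195) with its yellow wing at (366,255), and the dropper's wing at (268,248). In the scene view the loupe's wing is at (318,270) and the dropper's at (288,235). The oven stands between the arm and the slides, so I'll triangulate the wings and the oven.

```bash
cat > h.py <<'E'
import numpy as np,cv2
from cell import robot
def ray(n,px):
    m=robot.camera_model(n);K=np.array(m["mtx"]);T=np.array(m["cam_to_world"])
    d=cv2.undistortPoints(np.array([[px]],float),K,np.array([m["k1"],0,0,0.]))[0,0]
    v=T[:3,:3]@[d[0],-d[1],-1]; return T[:3,3],v/np.linalg.norm(v)
def atz(n,px,z):
    o,v=ray(n,px); return o+v*(z-o[2])/v[2]
def tri(a,b):
    (o,v),(p,w)=ray("top",a),ray("scene",b)
    s=np.linalg.lstsq(np.c_[v,-w],p-o,rcond=None)[0]; A,B=o+s[0]*v,p+s[1]*w
    return (A+B)/2,np.linalg.norm(A-B)
def blobs(im,box=None,lo=(22,150,110),hi=(33,255,255)):
    m=cv2.inRange(cv2.cvtColor(im,cv2.COLOR_RGB2HSV),lo,hi)
    if box: k=np.zeros_like(m);x0,y0,x1,y1=box;k[y0:y1,x0:x1]=1;m=m*k
    n,l,s,c=cv2.connectedComponentsWithStats(m)
    return [(c[i],s[i,4],cv2.minAreaRect(np.argwhere(l==i)[:,::-1].astype(np.float32))) for i in range(1,n) if s[i,4]>40]
E
python3 - <<'E'
from h import *
np.set_printoptions(precision=4,suppress=True)
t=cv2.imread("pics/top0.png")[...,::-1];s=cv2.imread("pics/scene0.png")[...,::-1]
for b in blobs(t,(240,220,400,290)): print("T",b[0],b[1],b[2], [atz("top",p,.085) for p in cv2.boxPoints(b[2])])
for b in blobs(s,(260,220,340,290)): print("S",b)
print(tri((366,255),(318,270)),tri((268,248),(288,235)))
print("loupe top",tri((363,189),(362,252)))
for a,b in [((346,140),(344,278)),((382,140),(384,278)),((297,139),(293,279))]: print("rail",atz("top",a,.03),atz("top",b,.03))
print("red",atz("top",(346,194),.04),atz("top",(381,193),.04))
print("oven near right top", tri((97,212),(250,88+14)), tri((97,0),(366,85)))
E
```

```text
T [264.5488 247.6707] 82 ((265.130126953125, 246.98629760742188), (5.149810791015625, 27.270587921142578), 20.556045532226562) [array([ 0.4586, -0.2052,  0.085 ]), array([ 0.4965, -0.2189,  0.085 ]), array([ 0.4937, -0.226 ,  0.085 ]), array([ 0.4558, -0.2124,  0.085 ])]
T [362.367  255.0367] 109 ((362.4657897949219, 254.42465209960938), (4.915728569030762, 27.855796813964844), 20.556045532226562) [array([ 0.4464, -0.3476,  0.085 ]), array([ 0.4848, -0.3624,  0.085 ]), array([ 0.4822, -0.3691,  0.085 ]), array([ 0.4439, -0.3543,  0.085 ])]
(array([ 0.4648, -0.3641,  0.0718]), np.float64(0.0009446258027991146)) (array([ 0.4776, -0.2186,  0.0708]), np.float64(0.0018630336350957334))
loupe top (array([ 0.5624, -0.3599,  0.0776]), np.float64(0.004516391050446895))
rail [ 0.6579 -0.3375  0.03  ] [ 0.4352 -0.3322  0.03  ]
rail [ 0.6573 -0.3953  0.03  ] [ 0.435 -0.394  0.03 ]
rail [ 0.6604 -0.2586  0.03  ] [ 0.434  -0.2532  0.03  ]
red [ 0.5662 -0.3364  0.04  ] [ 0.5674 -0.3911  0.04  ]
oven near right top (array([ 0.4853, -0.0508,  0.2986]), np.float64(0.0022549311630292506)) (array([ 0.7597, -0.0417,  0.3006]), np.float64(0.03465433785245843))
```

>>> jog_arm --targets '[[[0, 0, -40], [0, 0, 0]], [[0, 0, -80], [0, 0, 0]], [[0, 0, -120], [0, 0, 0]], [[0, 0, -160], [0, 0, 0]], [[0, 0, -190], [0, 0, 0]], [[0, 0, -190], [0, 0, 0]]]' --claw 50 --newtons 35

```text
t: 0.6
tcp_pos: [0.1586, 0.5541, 0.436]
ee_rot: [0.436, 3.109, 0.02]
force: [0.1, -0.8, 0.0]
finger_gap: 0.0541
gripper_force: 0.0
```

>>> jog_arm --targets '[[[-206, -203, 0], [0, 0, 0]], [[-206, -203, 0], [0, 0, 0]], [[-206, -203, 0], [0, 0, 0]], [[-206, -203, 0], [0, 0, 0]], [[-206, -203, 0], [0, 0, 0]], [[-206, -203, 0], [0, 0, 0]], [[-206, -203, 0], [0, 0, 0]], [[-206, -203, 0], [0, 0, 0]]]'

```text
t: 1.27
tcp_pos: [0.3026, 0.2956, 0.4288]
ee_rot: [0.448, 3.107, -0.005]
force: [-0.1, 1.5, -0.7]
finger_gap: 0.0499
gripper_force: 0.0
```

>>> jog_arm --targets '[[[-130, -275, 0], [0, 0, 0]], [[-130, -275, 0], [0, 0, 0]], [[-130, -275, 0], [0, 0, 0]], [[-130, -275, 0], [0, 0, 0]], [[-130, -275, 0], [0, 0, 0]], [[-130, -275, 0], [0, 0, 0]], [[-130, -275, 0], [0, 0, 0]], [[-130, -275, 0], [0, 0, 0]]]'

```text
t: 1.93
tcp_pos: [0.3497, -0.0034, 0.4282]
ee_rot: [-0.446, -3.109, 0.004]
force: [0.5, 1.2, 0.1]
finger_gap: 0.0498
gripper_force: 0.0
```

>>> jog_arm --targets '[[[-130, -275, 0], [0, 0, 0]], [[-130, -275, 0], [0, 0, 0]], [[-130, -275, 0], [0, 0, 0]], [[-130, -275, 0], [0, 0, 0]], [[-130, -275, 0], [0, 0, 0]], [[-130, -275, 0], [0, 0, 0]], [[-130, -275, 0], [0, 0, 0]], [[-130, -275, 0], [0, 0, 0]]]'

```text
t: 2.6
tcp_pos: [0.3996, -0.304, 0.4265]
ee_rot: [-0.442, -3.108, 0.001]
force: [-0.4, 0.2, -0.4]
finger_gap: 0.0499
gripper_force: 0.0
```

```bash
python3 - <<'E'
from h import *
from scipy.spatial.transform import Rotation as Ro
np.set_printoptions(precision=4,suppress=True)
t=cv2.imread("pics/top0.png")[...,::-1];s=cv2.imread("pics/scene0.png")[...,::-1]
a=[b for b in blobs(t,(335,235,385,290),(20,90,110),(36,255,255))];b_=[b for b in blobs(s,(300,255,340,285),(20,90,110),(36,255,255))]
for x in a+b_: print(x)
c=tri(a[0][2][0],b_[0][2][0]);print(c)
P=[atz("top",p,c[0][2]+.005) for p in cv2.boxPoints(a[0][2])]
print(P,np.mean(P,0)); 
for i in range(4):
    d=P[(i+1)%4]-P[i]; print(np.linalg.norm(d),np.degrees(np.arctan2(d[1],d[0])))
st=robot.get_state();print(st["tcp_pos"],st["joint_positions"]);print(Ro.from_rotvec(st["ee_rot"]).as_matrix())
im=np.vstack([cv2.resize(t[225:290,330:400],None,fx=6,fy=6),]);im2=cv2.resize(s[240:310,290:400],None,fx=3.5,fy=3.5)
H=max(im.shape[0],im2.shape[0]);f=lambda i:cv2.copyMakeBorder(i,0,H-i.shape[0],0,0,0)
cv2.imwrite("pics/c1.png",np.hstack([f(im),f(im2)])[...,::-1])
E
```

```text
(array([364.2171, 254.9806]), np.int32(258), ((364.4569396972656, 254.7672576904297), (9.585370063781738, 30.463096618652344), 23.198591232299805))
(array([318.3287, 269.5225]), np.int32(356), ((318.5, 269.5), (13.0, 27.0), 90.0))
(array([ 0.466 , -0.3622,  0.0712]), np.float64(0.000669726553365375))
[array([ 0.4471, -0.3462,  0.0762]), array([ 0.4887, -0.3644,  0.0762]), array([ 0.483 , -0.3774,  0.0762]), array([ 0.4414, -0.359 ,  0.0762])] [ 0.465  -0.3618  0.0762]
0.04550131812968648 -23.67849531740208
0.014159137208484664 -113.9417913585129
0.04544021383125819 156.19221725296285
0.014056452870461873 66.30582612011732
[ 0.3996 -0.304   0.4265] [-0.6722  0.1442  1.3395 -0.0017  1.66   -1.9604]
[[-0.9603  0.279  -0.0026]
 [ 0.279   0.9603 -0.    ]
 [ 0.0025 -0.0007 -1.    ]]
```

View pics/c1.png

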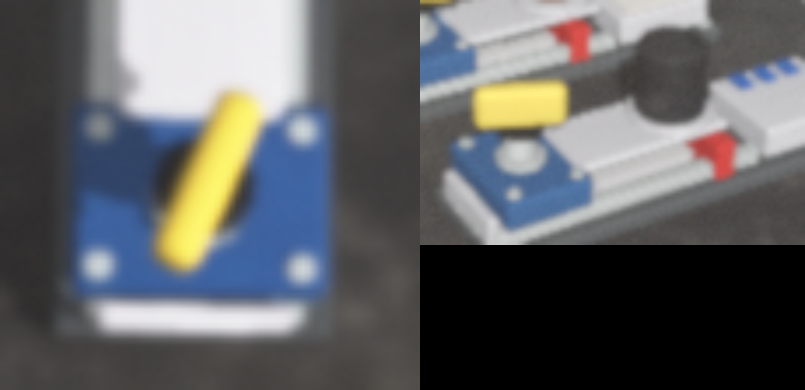

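The crops show the loupe knob's wing yawed about 23° clockwise of the travel, with its centre at about (0.4655, -0.362, 0.071). The carriage is near the low end of its travel. Next I'll move above the wing and align with it.

>>> jog_arm --targets '[[[-40, -20, 0], [0, 0, 4]], [[-79, -37, 0], [0, 0, 7]], [[-79, -37, 40], [0, 0, 7]], [[-79, -37, 80], [0, 0, 7]], [[-79, -37, 120], [0, 0, 7]], [[-79, -37, 160], [0, 0, 7]], [[-79, -37, 200], [0, 0, 7]], [[-79, -37, 240], [0, 0, 7]]]'

```text
t: 3.27
tcp_pos: [0.4647, -0.3554, 0.1865]
ee_rot: [-0.625, -3.078, -0.001]
force: [0.9, -0.1, -0.5]
finger_gap: 0.0501
gripper_force: 0.0
```

>>> jog_arm --targets '[[[0, 0, 40], [0, 0, 0]], [[0, 0, 60], [0, 0, 0]], [[0, 0, 60], [0, 0, 0]], [[0, 0, 60], [0, 0, 0]]]'

```text
t: 3.6
tcp_pos: [0.4647, -0.3557, 0.128]
ee_rot: [-0.624, -3.076, -0.002]
force: [0.4, 0.4, 0.1]
finger_gap: 0.0497
gripper_force: 0.0
```

```bash
python3 - <<'E'
from h import *
from scipy.spatial.transform import Rotation as Ro
np.set_printoptions(precision=4,suppress=True)
st=robot.get_state();print(st["tcp_pos"],st["joint_positions"],st["force"]);R=Ro.from_rotvec(st["ee_rot"]).as_matrix();print(R,R.T@(np.array([.4655,-.3618,.091])-st["tcp_pos"]))
s=robot.get_image("scene");t=robot.get_image("top")
cv2.imwrite("pics/c2.png",np.hstack([cv2.resize(i,None,fx=f,fy=f)[:390] for i,f in((t[200:300,310:410],3.9),(s[200:330,270:400],3))])[...,::-1])
E
```

```text
[ 0.4647 -0.3557  0.128 ] [-0.6732  0.4259  1.6984  0.0003  1.0202 -1.8436] [0.3747 0.4307 0.1196]
[[-0.9209  0.3899 -0.0021]
 [ 0.3899  0.9209  0.002 ]
 [ 0.0027  0.001  -1.    ]] [-0.0032 -0.0053  0.0369]
```

View pics/c2.png

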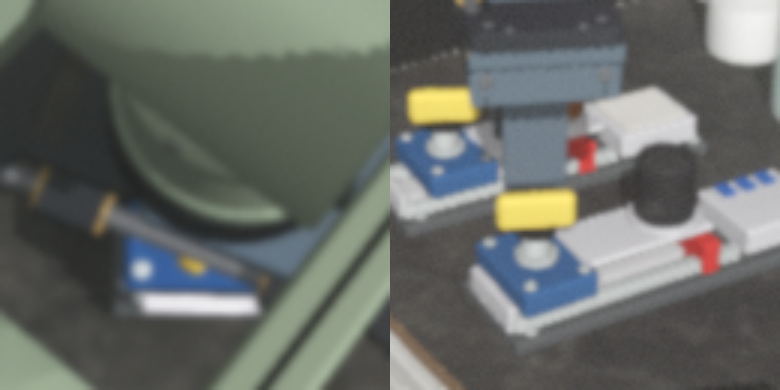

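The scene view shows the fingers (columns 308–328, tips near row 262) directly above the wing (centre about (319,270)). I'll check the tip projection against the wing.

```bash
python3 - <<'E'
from h import *
from scipy.spatial.transform import Rotation as Ro
m=robot.camera_model("scene");T=np.linalg.inv(m["cam_to_world"]);K=np.array(m["mtx"])
def pr(p):
    c=T@[*p,1];c=np.array([[[c[0],-c[1],-c[2]]]]);return cv2.projectPoints(c,np.zeros(3),np.zeros(3),K,np.array([m["k1"],0,0,0.]))[0].ravel().round(1)
st=robot.get_state();R=Ro.from_rotvec(st["ee_rot"]).as_matrix();p=st["tcp_pos"]
for y in(-.039,-.025,.025,.039):
  print(y,[pr(p+R@[x,y,.025]) for x in(-.016,.016)])
E
```

```text
-0.039 [array([329.2, 262.2]), array([309.9, 263.6])]
-0.025 [array([328. , 257.9]), array([309. , 259.3])]
0.025 [array([324.1, 243.6]), array([306.1, 244.8])]
0.039 [array([323.1, 239.8]), array([305.3, 241.1])]
```

>>> jog_arm --targets '[[[-4, -6, 0], [0, 0, 0]], [[-4, -6, 10], [0, 0, 0]], [[-4, -6, 20], [0, 0, 0]], [[-4, -6, 28], [0, 0, 0]], [[-4, -6, 33], [0, 0, 0]], [[-4, -6, 36], [0, 0, 0]], [[-4, -6, 36], [0, 0, 0]]]'

```text
t: 4.28
tcp_pos: [0.4656, -0.3633, 0.0918]
ee_rot: [-0.625, -3.077, -0.002]
force: [-0.2, 0.5, 0.8]
finger_gap: 0.0501
gripper_force: 0.0
```

>>> jog_arm --targets '[[[0, 0, 0], [0, 0, 0]], [[0, 0, 0], [0, 0, 0]], [[0, 0, 0], [0, 0, 0]], [[0, 0, 0], [0, 0, 0]]]' --claw 8 --newtons 12

```text
t: 4.62
tcp_pos: [0.4663, -0.3639, 0.0933]
ee_rot: [0.625, 3.078, -0.0]
force: [0.1, -0.0, -0.7]
finger_gap: 0.0261
gripper_force: 0.0
```

>>> jog_arm --targets '[[[0, 0, 0], [0, 0, 0]], [[0, 0, 0], [0, 0, 0]], [[0, 0, 0], [0, 0, 0]], [[0, 0, 0], [0, 0, 0]], [[0, 0, 0], [0, 0, 0]]]'

```text
t: 5.03
tcp_pos: [0.4665, -0.3621, 0.0932]
ee_rot: [-0.627, -3.078, -0.005]
force: [1.5, 5.1, 3.0]
finger_gap: 0.012
gripper_force: 12.0
```

```bash
python3 - <<'E'
from h import *
s=robot.get_image("scene")
cv2.imwrite("pics/c3.png",cv2.resize(s[200:330,250:420],None,fx=4,fy=4)[...,::-1])
from scipy.spatial.transform import Rotation as Ro
st=robot.get_state();print(Ro.from_rotvec(st["ee_rot"]).as_matrix().round(3),st["force"],st["ft_torque"])
E
```

```text
[[-0.92   0.391  0.001]
 [ 0.391  0.92   0.003]
 [ 0.001  0.003 -1.   ]] [0.91378579 6.56439758 2.32057528] [ 0.96365001 -0.27267605 -0.09380266]
```

View pics/c3.png

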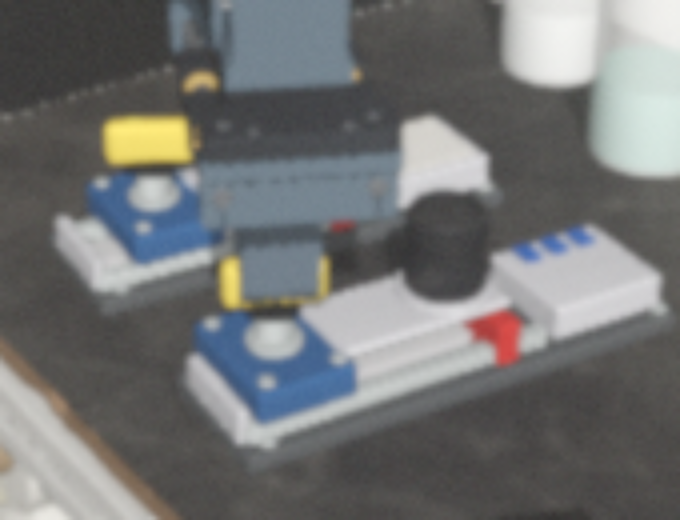

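The gap reads 12 mm, which is the wing's thickness, so the grasp is square and centred. I'll grip firmer and push forward.

>>> jog_arm --targets '[[[0, 1, 0], [0, 0, 0]], [[0, 1, 0], [0, 0, 0]], [[-6, 3, 0], [0, 0, 0]], [[-14, 7, 0], [0, 0, 0]], [[-23, 11, 0], [0, 0, 0]], [[-32, 14, 0], [0, 0, 0]], [[-37, 16, 0], [0, 0, 0]], [[-37, 16, 0], [0, 0, 0]]]' --newtons 35

```text
t: 5.75
tcp_pos: [0.509, -0.363, 0.0931]
ee_rot: [0.625, 3.077, 0.002]
force: [0.7, 4.6, 3.9]
finger_gap: 0.0121
gripper_force: 35.0
```

>>> jog_arm --targets '[[[-6, 2, 0], [0, 0, 0]], [[-12, 5, 0], [0, 0, 0]], [[-18, 7, 0], [0, 0, 0]], [[-18, 7, 0], [0, 0, 0]]]'

```text
t: 6.08
tcp_pos: [0.5282, -0.3634, 0.0931]
ee_rot: [0.625, 3.077, 0.002]
force: [1.5, 5.3, 5.3]
finger_gap: 0.0114
gripper_force: 35.0
```

>>> jog_arm --targets '[[[-3, 2, 0], [0, 0, 0]], [[-5, 3, 0], [0, 0, 0]], [[-5, 3, 0], [0, 0, 0]]]'

```text
t: 6.33
tcp_pos: [0.5331, -0.3634, 0.0931]
ee_rot: [0.625, 3.077, -0.0]
force: [1.1, 4.7, 4.3]
finger_gap: 0.0117
gripper_force: 35.0
```

>>> jog_arm --targets '[[[-2, 1, 0], [0, 0, 0]], [[-4, 2, 0], [0, 0, 0]], [[-4, 2, 0], [0, 0, 0]]]'

```text
t: 6.58
tcp_pos: [0.5368, -0.3634, 0.0931]
ee_rot: [0.625, 3.077, -0.001]
force: [0.2, 1.8, 3.7]
finger_gap: 0.0118
gripper_force: 35.0
```

>>> jog_arm --targets '[[[-2, 1, 0], [0, 0, 0]], [[-4, 2, 0], [0, 0, 0]], [[-4, 2, 0], [0, 0, 0]]]'

```text
t: 6.83
tcp_pos: [0.5411, -0.3635, 0.0931]
ee_rot: [0.625, 3.077, -0.002]
force: [-0.1, -1.1, 4.0]
finger_gap: 0.0117
gripper_force: 35.0
```

```bash
python3 - <<'E'
from h import *
s=robot.get_image("scene")
cv2.imwrite("pics/c4.png",cv2.resize(s[200:330,250:420],None,fx=4,fy=4)[...,::-1])
st=robot.get_state();print(st["tcp_pos"],st["force"],st["ft_torque"])
E
```

```text
[ 0.54111235 -0.3634968   0.09316779] [ 0.94783764 -0.45027092  4.2304683 ] [-0.09999259 -0.040287   -0.03975464]
```

View pics/c4.png

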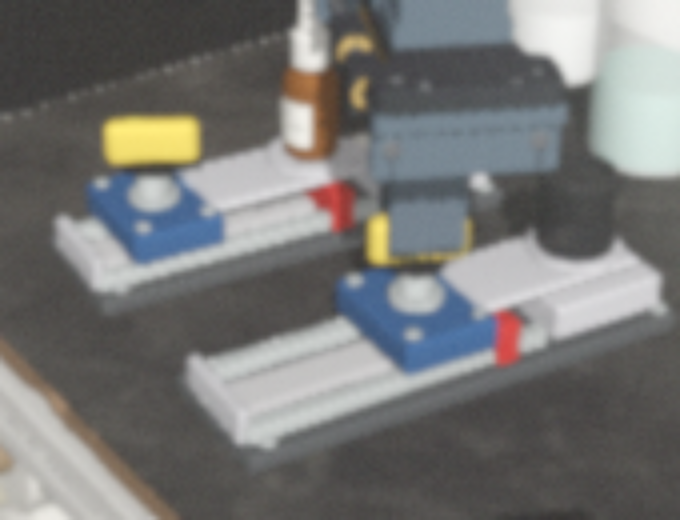

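The carriage's front edge is almost touching the red stop at about (505,335) in the crop. I'll push on until the force shows contact.

>>> jog_arm --targets '[[[-2, 1, 0], [0, 0, 0]], [[-4, 2, 0], [0, 0, 0]], [[-4, 2, 0], [0, 0, 0]]]'

```text
t: 7.13
tcp_pos: [0.542, -0.3634, 0.0931]
ee_rot: [-0.622, -3.073, 0.004]
force: [-10.3, -2.9, 9.1]
finger_gap: 0.0118
gripper_force: 35.0
```

It's against the stop: 10 N, and the TCP has halted. Now I'll turn clockwise, which is +z in the tool frame.

>>> jog_arm --targets '[[[0, 0, 0], [0, 0, 4]], [[0, 0, 0], [0, 0, 9]], [[0, 0, 0], [0, 0, 14]], [[0, 0, 0], [0, 0, 19]], [[0, 0, 0], [0, 0, 24]], [[0, 0, 0], [0, 0, 29]], [[0, 0, 0], [0, 0, 34]], [[0, 0, 0], [0, 0, 34]]]'

```text
t: 7.8
tcp_pos: [0.5415, -0.3639, 0.0931]
ee_rot: [-1.498, -2.755, 0.008]
force: [-9.5, -3.4, 8.8]
finger_gap: 0.0112
gripper_force: 35.0
```

```bash
python3 - <<'E'
from h import *
from scipy.spatial.transform import Rotation as Ro
st=robot.get_state();R=Ro.from_rotvec(st["ee_rot"]).as_matrix();print(R.round(3),np.degrees(np.arctan2(R[1,0],R[0,0])),st["force"],st["ft_torque"],st["joint_positions"])
E
```

```text
[[-0.544  0.839 -0.007]
 [ 0.839  0.544 -0.002]
 [ 0.002 -0.007 -1.   ]] 122.92534556504313 [-9.46307862 -3.39329451  8.83748918] [-0.78871499  1.74403669 -0.06214462] [-0.60667567  0.554514    1.56700123 -0.0064      1.02457018 -1.17800148]
```

>>> jog_arm --targets '[[[0, 0, 0], [0, 0, 5]], [[0, 0, 0], [0, 0, 10]], [[0, 0, 0], [0, 0, 15]], [[0, 0, 0], [0, 0, 20]], [[0, 0, 0], [0, 0, 25]], [[0, 0, 0], [0, 0, 29]], [[0, 0, 0], [0, 0, 32]], [[0, 0, 0], [0, 0, 32]]]'

```text
t: 8.47
tcp_pos: [0.541, -0.3641, 0.0931]
ee_rot: [-2.199, -2.238, 0.011]
force: [-9.8, -4.2, 8.3]
finger_gap: 0.012
gripper_force: 35.0
```

```bash
python3 - <<'E'
from h import *
from scipy.spatial.transform import Rotation as Ro
st=robot.get_state();R=Ro.from_rotvec(st["ee_rot"]).as_matrix();print(np.degrees(np.arctan2(R[1,0],R[0,0])),st["force"],st["ft_torque"])
E
```

```text
91.000842537763 [-9.81528894 -4.24137803  8.26181485] [-0.90563392  2.04699489 -0.07808165]
```

>>> jog_arm --targets '[[[0, 0, 0], [0, 0, 2]], [[0, 0, 0], [0, 0, 4]], [[0, 0, 0], [0, 0, 4]]]'

```text
t: 8.72
tcp_pos: [0.5409, -0.3641, 0.0931]
ee_rot: [-2.272, -2.164, 0.012]
force: [-10.1, -4.8, 9.3]
finger_gap: 0.0119
gripper_force: 35.1
```

```bash
cat > st.py <<'E'
from h import *
from scipy.spatial.transform import Rotation as Ro
st=robot.get_state();R=Ro.from_rotvec(st["ee_rot"]).as_matrix();print(np.degrees(np.arctan2(R[1,0],R[0,0])),st["tcp_pos"],st["force"],st["ft_torque"],st["joint_positions"][5])
E
python3 st.py
```

```text
87.19583042173832 [ 0.54093531 -0.36409289  0.09308844] [-10.09324496  -4.7510137    9.34977469] [-0.82890452  2.03974554  0.82024387] -0.5536419831898829
```

The torque jumped to 0.82 N m, so the knob is at its end. I'll nudge forward to confirm the carriage is on the stop, then ease off and open.

>>> jog_arm --targets '[[[0, 1, 0], [0, 0, 0]], [[0, 2, 0], [0, 0, 0]], [[0, 2, 0], [0, 0, 0]]]'

```text
t: 8.97
tcp_pos: [0.5411, -0.3641, 0.0931]
ee_rot: [-2.268, -2.163, 0.016]
force: [-14.4, -4.8, 13.1]
finger_gap: 0.0117
gripper_force: 35.1
```

```bash
python3 st.py
```

```text
87.28952338506929 [ 0.54114603 -0.36409109  0.09307007] [-14.40702994  -4.76149569  13.1427245 ] [-0.87137894  2.75284889  0.75654675] -0.5530390261366089
```

>>> jog_arm --targets '[[[0, -2, 0], [0, 0, -0.5]], [[0, -4, 0], [0, 0, -1]], [[0, -4, 0], [0, 0, -1]]]'

```text
t: 9.22
tcp_pos: [0.5407, -0.3641, 0.0931]
ee_rot: [-2.257, -2.185, 0.007]
force: [-5.9, -4.3, 5.5]
finger_gap: 0.0118
gripper_force: 35.0
```

>>> jog_arm --targets '[[[0, 0, 0], [0, 0, 0]], [[0, 0, 0], [0, 0, 0]], [[0, 0, 0], [0, 0, 0]], [[0, 0, 0], [0, 0, 0]], [[0, 0, 0], [0, 0, 0]]]' --claw 34

```text
t: 9.63
tcp_pos: [0.5431, -0.362, 0.0924]
ee_rot: [-2.259, -2.183, -0.0]
force: [-0.6, -0.1, 0.4]
finger_gap: 0.0342
gripper_force: 0.0
```

```bash
python3 st.py
```

```text
88.04127680038734 [ 0.5430518  -0.36198663  0.09243407] [-0.55765585 -0.05905905  0.43234045] [-1.25901686e-01  1.91940706e-02  8.29655778e-05] -0.5716714090766204
```

Released with no force. Now I'll lift and retreat to check from above.

>>> jog_arm --targets '[[[0, 0, -20], [0, 0, 0]], [[0, 0, -60], [0, 0, 0]], [[0, 0, -100], [0, 0, 0]], [[0, 0, -140], [0, 0, 0]], [[0, 0, -180], [0, 0, 0]], [[0, 0, -220], [0, 0, 0]], [[0, 0, -260], [0, 0, 0]], [[0, 0, -300], [0, 0, 0]]]'

```text
t: 10.3
tcp_pos: [0.5427, -0.3618, 0.395]
ee_rot: [2.259, 2.183, 0.0]
force: [2.7, -0.3, -0.5]
finger_gap: 0.0336
gripper_force: 0.0
```

>>> jog_arm --targets '[[[20, -190, 0], [0, 0, 0]], [[200, -190, 0], [0, 0, 0]], [[200, -190, 0], [0, 0, 0]], [[200, -190, 0], [0, 0, 0]], [[200, -190, 0], [0, 0, 0]], [[200, -190, 0], [0, 0, 0]], [[200, -190, 0], [0, 0, 0]], [[200, -190, 0], [0, 0, 0]]]'

```text
t: 10.97
tcp_pos: [0.3559, -0.1515, 0.394]
ee_rot: [-2.255, -2.186, -0.003]
force: [-0.2, 0.0, 0.8]
finger_gap: 0.0343
gripper_force: 0.0
```

```bash
python3 - <<'E'
from h import *
s=robot.get_image("scene");t=robot.get_image("top")
cv2.imwrite("pics/c5.png",np.hstack([cv2.resize(t[130:290,240:400],None,fx=2.5,fy=2.5),cv2.resize(s[200:330,260:390],(400,400))])[...,::-1])
E
```

```text
(no output)
```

View pics/c5.png

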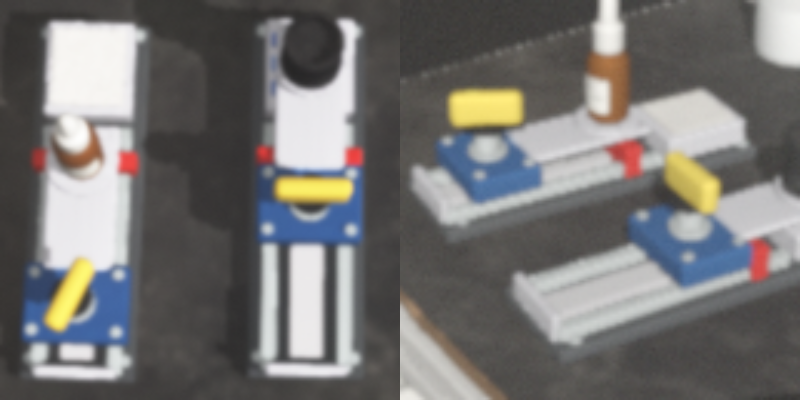

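The loupe carriage sits against the red stops (crop (313,160)), its wing lies fully across the travel (275–352, row 190), and the dropper slide is unchanged. Handing in.

```bash
python3 -c "
from cell import robot
print(robot.hand_in())"
```

```text
the job is handed in; nothing more can be done
None
```

The loupe slide is pushed against its red stop and its knob is clamped across the travel; the gripper has let go and backed away, the dropper slide looks unchanged in the last pictures, and the job was handed in at about 11 s (no verdict was returned).

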